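# Spin-check the stirrer drive heads and bin the binding ones

### The job

Check the bearings of the three stirrer drive heads: with a fingertip on a spoke, push each belt pulley round at least half a turn where it stands, and see whether it spins on freely or binds. Lift each drive head that binds by its hub and set it down gently, upright on the floor of the red reject tray; leave those that spin freely standing where they are. Do not lift a drive head before its pulley has been turned, do not tip any, and leave the jar, the gauge and the wrench alone.

Things in the scene. Friction and masses are not known exactly. Their poses are not given: they have to be found in the camera images.
- drive_a: One of three like-looking stirrer drive heads, about 0.9 kg, loose, standing on the bench at any yaw. Origin: centre of underside, z up. Round steel flange 100 mm across, 10 mm thick; bearing housing 60 mm across up to height 44 mm; above it the aluminium belt pulley. Height 100 mm. Binding if a shield hidden inside rubs on its spindle: felt only by turning the pulley. A push under 2 N hardly shifts it.
- pulley_a (a joint): Angle of drive_a's pulley about the body's z, rad, counter-clockwise from above positive, no stops, not wrapped, starts within 0.3 of 0. Rim 146 mm outer, 124 inner diameter, height 50 to 70 mm. Three spokes 10 mm wide, height 53 to 67 mm, at 0, 120, 240 degrees from body x when joint is 0; the first has a yellow stripe. Free coasts for seconds; binding needs about 1 N at mid-spoke, stops dead.
- hub_a (a point): Grip point on drive_a's pulley hub, on the axis 85 mm above the underside. The hub is an upright aluminium cylinder 30 mm across, 30 mm of it clear above the rim (height 70 to 100 mm): lift here. Between hub, rim and spokes are three open windows, 15 to 62 mm from the axis, clear down to height 44 mm (housing), for a fingertip to push a spoke.
- drive_b: One of three like-looking stirrer drive heads, about 0.9 kg, loose, standing on the bench at any yaw. Origin: centre of underside, z up. Round steel flange 100 mm across, 10 mm thick; bearing housing 60 mm across up to height 44 mm; above it the aluminium belt pulley. Height 100 mm. Binding if a shield hidden inside rubs on its spindle: felt only by turning the pulley. A push under 2 N hardly shifts it.
- pulley_b (a joint): Angle of drive_b's pulley about the body's z, rad, counter-clockwise from above positive, no stops, not wrapped, starts within 0.3 of 0. Rim 146 mm outer, 124 inner diameter, height 50 to 70 mm. Three spokes 10 mm wide, height 53 to 67 mm, at 0, 120, 240 degrees from body x when joint is 0; the first has a yellow stripe. Free coasts for seconds; binding needs about 1 N at mid-spoke, stops dead.
- hub_b (a point): Grip point on drive_b's pulley hub, on the axis 85 mm above the underside. The hub is an upright aluminium cylinder 30 mm across, 30 mm of it clear above the rim (height 70 to 100 mm): lift here. Between hub, rim and spokes are three open windows, 15 to 62 mm from the axis, clear down to height 44 mm (housing), for a fingertip to push a spoke.
- drive_c: One of three like-looking stirrer drive heads, about 0.9 kg, loose, standing on the bench at any yaw. Origin: centre of underside, z up. Round steel flange 100 mm across, 10 mm thick; bearing housing 60 mm across up to height 44 mm; above it the aluminium belt pulley. Height 100 mm. Binding if a shield hidden inside rubs on its spindle: felt only by turning the pulley. A push under 2 N hardly shifts it.
- pulley_c (a joint): Angle of drive_c's pulley about the body's z, rad, counter-clockwise from above positive, no stops, not wrapped, starts within 0.3 of 0. Rim 146 mm outer, 124 inner diameter, height 50 to 70 mm. Three spokes 10 mm wide, height 53 to 67 mm, at 0, 120, 240 degrees from body x when joint is 0; the first has a yellow stripe. Free coasts for seconds; binding needs about 1 N at mid-spoke, stops dead.
- hub_c (a point): Grip point on drive_c's pulley hub, on the axis 85 mm above the underside. The hub is an upright aluminium cylinder 30 mm across, 30 mm of it clear above the rim (height 70 to 100 mm): lift here. Between hub, rim and spokes are three open windows, 15 to 62 mm from the axis, clear down to height 44 mm (housing), for a fingertip to push a spoke.
- tray: Red open reject tray, fixed to the bench, 310 mm (its x) by 160 mm (its y), 40 mm high, walls and floor 5 mm thick. Origin: centre of its underside. Room for two drive heads side by side along its x (about 75 mm either side of the centre); the pulleys overhang the walls.
- grease_jar: Bystander: white jar with black lid, 56 mm diameter, 75 mm high, loose. Origin: centre of its underside.
- gauge: Bystander: pressure gauge lying on its back, 80 mm diameter, 34 mm thick, with a brass stem 30 mm long to its -x side, loose. Origin: centre of its underside.
- wrench: Bystander: steel wrench 180 mm long lying flat along its x, loose. Origin: middle of its underside.
Not all that is in view belongs to the job. Leave any orange look-alike of the drive_b alone.

How it is judged:
By the outcome, as a careful person would: the job done as asked, in the order asked, and still so for the second after the job is handed in, with the robot touching nothing.
It also fails if it takes over 72 s, if anything falls off the work surface, if the arm or the gripper's body presses on something with over 40 N, if the wrist force passes 120 N, or if a joint passes its speed limit or range.

### The arm

A 6-joint arm with a two-finger parallel gripper is mounted at the origin on the work surface. World frame = base frame: x ahead of the robot, y to its left, z up, the work surface at z = 0. Lengths are in m, angles in rad, forces in N, time in s.
With the tool pointing down it reaches from about 0.35 to 0.925 m from the base axis. Payload 6.4 kg.
Tool frame: the origin (TCP) lies at the very end of the fingers, on their centre line; the grasp point (between the pads) lies 19 mm behind it (arm.grip_depth is the z of the grasp point in the tool frame, in m); z points along the fingers, y is the direction in which the jaws open and shut (so a half turn about z gives the same grasp; the last joint's range is limited). The gripper opens to 94 mm and grips with 3 to 60 N. Pads are 16 mm wide; open, the fingers measure 119 mm over their backs; the gripper's body (75 mm by 177 mm) begins 78 mm behind the grasp point.
Start: joints at [1.067, 0.245, 1.558, -0, 1.339, -0.174], TCP at [0.211, 0.615, 0.205] pointing down, gripper open.
Joint ranges: [-3.13, 3.13], [-1.02, 2.26], [0.13, 2.54], [-0.95, 4.09], [0.21, 2.88], [-2.74, 2.74]. Speed limits (rad/s): [2.57, 2.57, 3.14, 3.14, 3.14, 3.14].

### API

Orientations are given as a unit quaternion [w, x, y, z].
In Python, from workcell import arm gives the robot as it stands. The module is installed in compiled form; this text tells all that it offers.
- The arm moves only by the tool drive_tool, never from a script. Its argument "deltas" is one flat list of numbers, 7 for each row, row after row: the opening, from 0 (shut) to 1 (fully open), then the shift along the world's x, y, z in cm, then the turn, a rotation vector about the world's x, y, z in degrees. A call has 1 to 10 rows; each row is the pose to reach, as a shift and turn from the pose commanded when the call began; what a row does not reach only later rows make up. A row lasts 1/10 s, in which the tool goes at most 50 mm and 8.59 degrees, less where a joint would pass 70% of its speed; a pose out of reach is approached as far as the arm can. A call with a gripper value outside its range is refused whole. The fingers move at their own pace and stop on an object; "force" is the grip in N (left out, the last holds). Time passes only in rows, so rows that repeat a pose let the fingers close. It gives the time, the measured TCP pose, the force and the opening at its end, in the units of the state.
- arm.get_state(): the state, without advancing time (a new reading comes with each control period).
- arm.camera(name): name is "scene" or "side" or "wrist"; returns a dict with "image" (480x640x3 uint8, red, green, blue), "K" (3x3 intrinsics, pixels), "dist" ([k1, k2, p1, p2, k3] as OpenCV has them; the pictures are not rectified), "R" (3x3) and "t" (3): a world point X has camera coordinates R X + t; the wrist camera has in their place "tool_from_camera" (4x4, takes a point from camera to tool coordinates, whose origin is the TCP and whose axes are the flange's). Camera axes: x right, y down, z forward; pixel columns grow to the right and rows downward; lengths in m; the calibration is good to about 2 mm. A picture is of the moment at which its call begins: read the wrist's pose just before it. There is no depth.
- arm.hand_in(): hands the job in, once; it reports no verdict.
The state is a dict: "time": time; "q": joint angles; "dq": joint speeds; "joint_torque": joint torques, N m; "position": TCP position; "tool_rot": TCP orientation; "wrist_force": force on the tool from outside, world axes, zero at the start; "torque": the same for the moment, N m; "gripper_width": finger opening in m.
Only numpy, scipy, OpenCV 4.12 (cv2) and the standard library are available. Lean on these libraries where they do the work, as an engineer would, in place of code of your own. Each camera call takes 0.05 s, during which the arm holds its last target.

## Working session

There is one attempt and no reset: what is moved stays moved. The work goes in short steps, Python scripts to look and compute and a tool call to move; the robot and the scene stay as the last step left them, time stands still between calls to the robot, and variables do not carry over. Pictures are saved under pics/ and viewed, and the job is handed in when it is done.

Besides the shell and the picture viewer there is one more tool, called after "Emit:" by a JSON object that holds its "api" and its "payload", one argument or row to a line. drive_tool: Moves the arm, as the interface text tells. Its arguments: {"type":"object","properties":{"deltas":{"type":"array"},"force":{"type":"number"}},"required":["deltas"]}

```bash
mkdir -p pics; cat > h.py <<'E'
import numpy as np, cv2
from workcell import arm
def snap(n,tag):
    s=arm.get_state(); c=arm.camera(n)
    cv2.imwrite(f'pics/{tag}.png',c['image'][:,:,::-1]); np.savez(f'pics/{tag}.npz',pos=s['position'],rot=s['tool_rot'],**{k:v for k,v in c.items()})
    return s,c
E
python3 - <<'E'
from h import *
s,c=snap('scene','s0');snap('side','d0');snap('wrist','w0')
print(s)
for n in('s0','d0','w0'):
    z=np.load(f'pics/{n}.npz');print([(k,z[k].tolist()) for k in z if k!='image'])
E
```

```text
{'time': 0.0, 'q': array([ 1.06690282e+00,  2.45783292e-01,  1.55900469e+00, -1.14397136e-05,
        1.33870463e+00, -1.74108517e-01]), 'dq': array([ 0.00030357,  0.00086313,  0.00119345, -0.00012252, -0.00209655,
        0.00031499]), 'joint_torque': array([-1.79179977e-03, -4.15859056e+01, -3.14587533e+01,  6.83802925e-02,
        3.35640635e-02, -1.48453314e-04]), 'position': array([0.21020329, 0.61443669, 0.20437007]), 'tool_rot': array([-3.10663215e-04,  1.64144906e-01,  9.86435780e-01, -8.97766248e-04]), 'wrist_force': array([-0.90760122,  0.25275858, -0.69503358]), 'torque': array([0.0225633 , 0.0306022 , 0.02370068]), 'gripper_width': 0.09405026326890935}
[('pos', [0.21020329259004167, 0.6144366931243166, 0.20437007043271554]), ('rot', [-0.0003106632151285468, 0.164144905567853, 0.986435779704007, -0.0008977662475254615]), ('K', [[559.4823512078952, 0.0, 315.7781414441847], [0.0, 559.4823512078952, 242.0978257887228], [0.0, 0.0, 1.0]]), ('dist', [-0.02560467643122528, 0.0, 0.0, 0.0, 0.0]), ('R', [[0.5431416582572366, 0.8395434582434215, 0.012803155324209415], [0.581103411688
[... 764 characters left out ...]
141634411496042, 0.9436906881562402])]
[('pos', [0.21025021106757522, 0.6145002733535849, 0.20450454449885047]), ('rot', [-0.0002569184602404049, 0.16413467262668088, 0.9864375907982713, -0.0007891100932936007]), ('K', [[397.9903179661755, 0.0, 317.71633023810483], [0.0, 397.9903179661755, 237.95602810074806], [0.0, 0.0, 1.0]]), ('dist', [-0.07678416591945575, 0.0, 0.0, 0.0, 0.0]), ('tool_from_camera', [[-0.0010288204678112328, -0.973450764355308, -0.22889419150452417, 0.0655415828781849], [0.9999993590149157, -0.0008932952803363264, -0.0006956962685144697, -0.0008352757069317596], [0.00047275596337716867, -0.22889476053332214, 0.973451059428357, -0.1798598252780104], [0.0, 0.0, 0.0, 1.0]])]
```

View pics/s0.png

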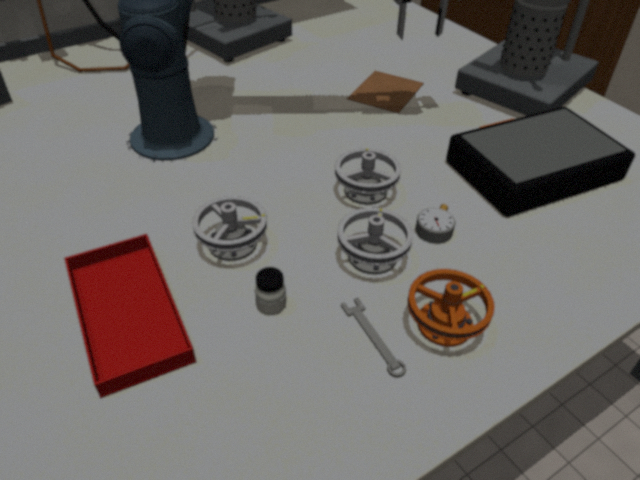

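View pics/d0.png

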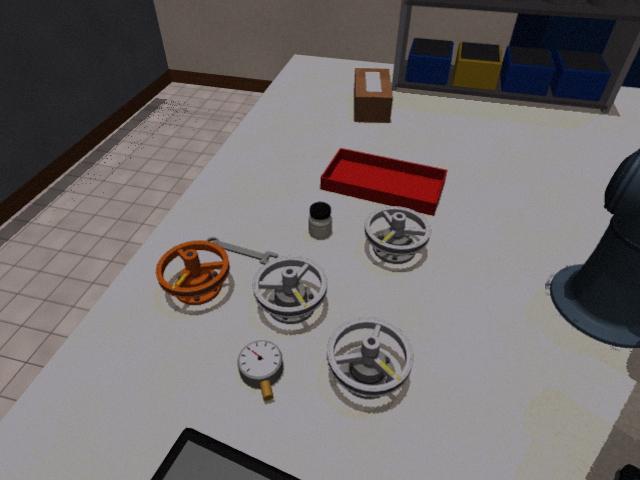

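View pics/w0.png

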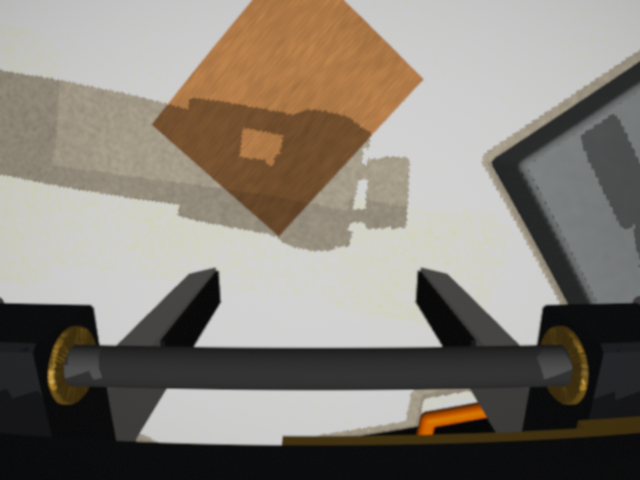

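```bash
python3 - <<'E'
import cv2,numpy as np
s=cv2.imread('pics/s0.png');d=cv2.imread('pics/d0.png')
def cr(im,x,y): return cv2.resize(im[y-45:y+45,x-44:x+44],None,fx=3,fy=3,interpolation=cv2.INTER_CUBIC)
r1=np.hstack([cr(s,230,230),cr(s,367,178),cr(s,374,240)])
r2=np.hstack([cr(d,398,235),cr(d,370,358),cr(d,290,288)])
cv2.imwrite('pics/c0.png',np.vstack([r1,r2]))
E
```

```text
(no output)
```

View pics/c0.png

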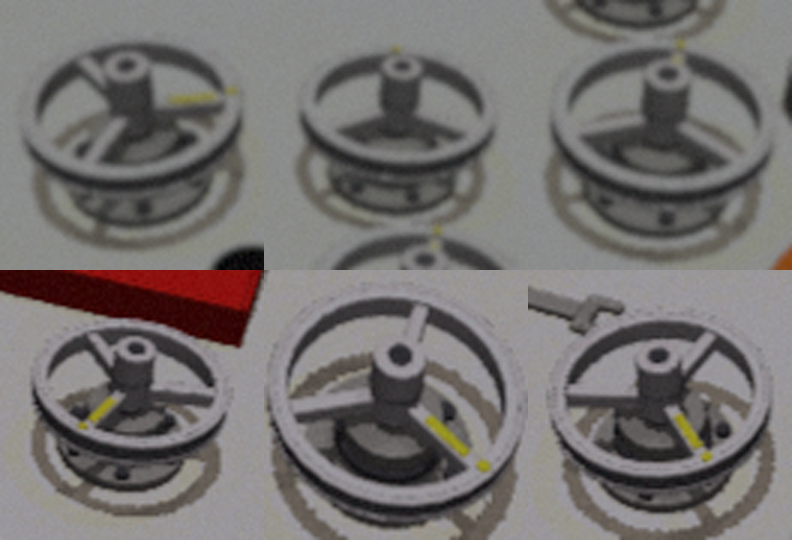

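```bash
cat >> h.py <<'E'
from scipy.spatial.transform import Rotation as Ro
def ray(z,px):
    u=cv2.undistortPoints(np.array([[px]],float),z['K'],z['dist'])[0,0]
    d=np.array([u[0],u[1],1.])
    if 'tool_from_camera' in z:
        T=z['tool_from_camera'];q=z['rot'];R=Ro.from_quat([q[1],q[2],q[3],q[0]]).as_matrix()
        return z['pos']+R@T[:3,3], R@T[:3,:3]@d
    R=z['R'];return -R.T@z['t'],R.T@d
def onz(z,px,h):
    o,d=ray(z,px);return (o+d*(h-o[2])/d[2])
def tri(z1,p1,z2,p2):
    A=np.zeros((3,3));b=np.zeros(3)
    for z,p in((z1,p1),(z2,p2)):
        o,d=ray(z,p);d=d/np.linalg.norm(d);M=np.eye(3)-np.outer(d,d);A+=M;b+=M@o
    return np.linalg.solve(A,b)
E
python3 - <<'E'
from h import *
np.set_printoptions(precision=4,suppress=True)
s=np.load('pics/s0.npz');d=np.load('pics/d0.npz')
H=dict(A=((228.7,207.3),(399.3,216.7)),B=((369,155.3),(371.3,341.3)),C=((377.3,220),(290,271.7)))
Y=dict(A=((263.3,215.3),(381.3,241.7)),B=((367.3,149.3),(399.3,378.3)),C=((381,209.7),(305.7,305)))
for k in H:
    a,b=H[k];h=tri(s,a,d,b);hs,hd=onz(s,a,.1),onz(d,b,.1)
    y=tri(s,Y[k][0],d,Y[k][1]);m=(hs+hd)/2
    print(k,h,hs,hd,'yel',y,np.degrees(np.arctan2(y[1]-m[1],y[0]-m[0])),np.hypot(*(y-m)[:2]),'rad',np.hypot(*m[:2]))
for nm,z,h in(('s',s,.0),('d',d,0)):
    im=z['image'].astype(int);m=((im[...,0]>70)&(im[...,1]<60)&(im[...,2]<60)&(im[...,0]>2*im[...,1])).astype(np.uint8)
    if nm=='d': m[:100]=0;m[:, :300]=0;m[240:]=0
    c=max(cv2.findContours(m,0,2)[0],key=cv2.contourArea)
    hull=cv2.convexHull(c);ap=cv2.approxPolyDP(hull,5,True)[:,0]
    for p in ap: print(nm,p,onz(z,p,.04)[:2],onz(z,p,0)[:2])
E
```

```text
A [ 0.4425 -0.0501  0.0976] [ 0.4463 -0.051   0.1   ] [ 0.4419 -0.0482  0.1   ] yel [0.4703 0.0096 0.07  ] 66.13458026265506 0.0647836288080292 rad 0.44685616038874576
B [0.4471 0.2866 0.0991] [0.4488 0.286  0.1   ] [0.4466 0.2868 0.1   ] yel [0.3926 0.3251 0.0701] 144.8926467419358 0.06740999303119316 rad 0.531457532236946
C [0.6262 0.1706 0.0988] [0.6291 0.1703 0.1   ] [0.6245 0.1703 0.1   ] yel [0.5809 0.2187 0.0703] 133.45547048486762 0.06667603611337168 rad 0.6495202422543073
s [145 235] [ 0.3674 -0.2029] [ 0.3216 -0.194 ]
s [192 350] [ 0.6733 -0.2368] [ 0.6437 -0.2298]
s [ 96 385] [ 0.655  -0.3894] [ 0.6244 -0.3904]
s [ 65 259] [ 0.3511 -0.3557] [ 0.3044 -0.355 ]
d [321 176] [ 0.6672 -0.2378] [ 0.6813 -0.2934]
d [340 149] [ 0.6478 -0.3829] [ 0.6607 -0.4469]
d [446 170] [ 0.3461 -0.3515] [ 0.3417 -0.4136]
d [436 203] [ 0.3625 -0.1979] [ 0.3591 -0.2512]
```

Emit:
{"api": "drive_tool", "payload": {
  "deltas": [0,24,-29,-5,0,0,0,0,24,-29,-5,0,0,0,0,24,-29,-5,0,0,0,0,24,-29,-5,0,0,0,0,24,-29,-5,0,0,0,0,24,-29,-5,0,0,0,0,24,-29,-5,0,0,0,0,24,-29,-5,0,0,0,0,24,-29,-5,0,0,0,0,24,-29,-5,0,0,0],
  "force": 40
}}

```text
time: 1.15
position: [0.4504, 0.3247, 0.1552]
tool_rot: [-0.0, 0.165, 0.986, -0.0]
wrist_force: [-0.6, 0.0, 0.2]
gripper_width: 0.0176
```

```bash
python3 - <<'E'
from h import *
s,c=snap('wrist','w1');snap('side','d1');print(s['time'],s['position'],s['wrist_force'],s['gripper_width'])
E
```

```text
1.15 [0.45040792 0.3247436  0.15518929] [-0.58701499  0.04480996  0.16558002] 0.017624623685400916
```

View pics/w1.png

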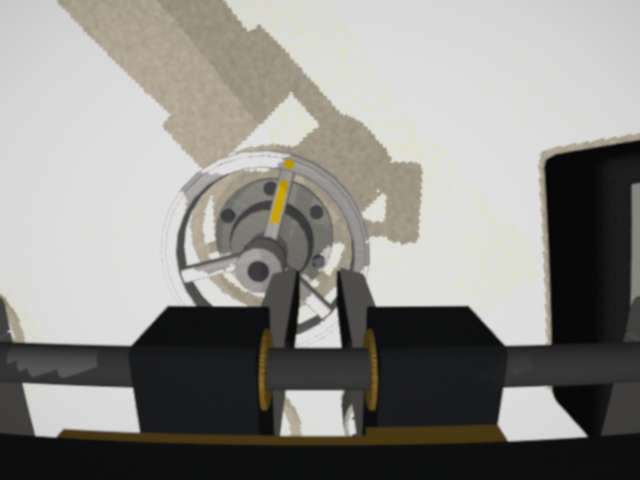

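View pics/d1.png

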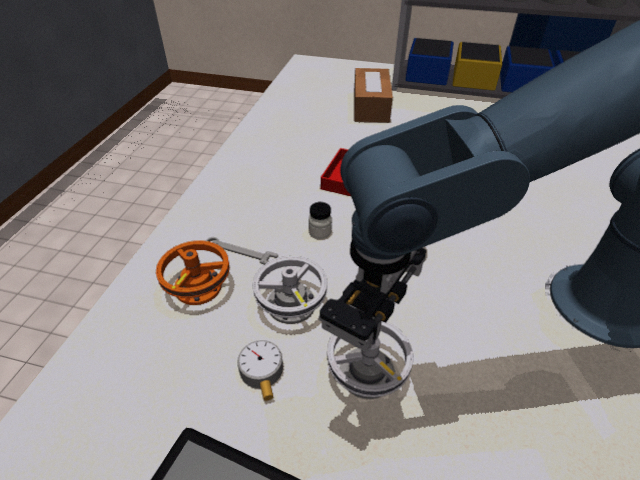

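The wrist view shows B's hub at (258,270) and its stripe running to (289,163). I'll check the hub position before descending.

```bash
python3 - <<'E'
from h import *
z=np.load('pics/w1.npz')
h=onz(z,(258,270),.1);y=onz(z,(289,163),.07);print(h,y,np.degrees(np.arctan2(*(y-h)[[1,0]])))
z=np.load('pics/d1.npz');print(onz(z,(188,430),.1))
E
```

```text
[0.44754528 0.28549154 0.1       ] [0.39297738 0.32348361 0.07      ] 145.1530212750703
[0.67326216 0.50043627 0.1       ]
```

Emit:
{"api": "drive_tool", "payload": {
  "deltas": [0,0,0,-3,0,0,0,0,0,0,-5,0,0,0,0,0,0,-7,0,0,0,0,0,0,-9,0,0,0,0,0,0,-9.9,0,0,0,0,0,0,-9.9,0,0,0]
}}

```text
time: 1.85
position: [0.449, 0.3254, 0.0553]
tool_rot: [-0.001, 0.163, 0.987, -0.001]
wrist_force: [0.9, -0.3, 0.9]
gripper_width: 0.0001
```

```bash
python3 - <<'E'
import numpy as np
# circle offsets (cm), r=3.85, relative to start angle
for st in (85,6,73.5):
    print(st)
    for k in range(1,25):
        a=np.radians(st+12*k);b=np.radians(st)
        print(st+12*k,np.round(3.85*(np.cos(a)-np.cos(b)),2),np.round(3.85*(np.sin(a)-np.sin(b)),2))
E
```

```text
85
97 -0.8 -0.01
109 -1.59 -0.2
121 -2.32 -0.54
133 -2.96 -1.02
145 -3.49 -1.63
157 -3.88 -2.33
169 -4.11 -3.1
181 -4.18 -3.9
193 -4.09 -4.7
205 -3.82 -5.46
217 -3.41 -6.15
229 -2.86 -6.74
241 -2.2 -7.2
253 -1.46 -7.52
265 -0.67 -7.67
277 0.13 -7.66
289 0.92 -7.48
301 1.65 -7.14
313 2.29 -6.65
325 2.82 -6.04
337 3.21 -5.34
349 3.44 -4.57
361 3.51 -3.77
373 3.42 -2.97
6
18 -0.17 0.79
30 -0.49 1.52
42 -0.97 2.17
54 -1.57 2.71
66 -2.26 3.11
78 -3.03 3.36
90 -3.83 3.45
102 -4.63 3.36
114 -5.39 3.11
126 -6.09 2.71
138 -6.69 2.17
150 -7.16 1.52
162 -7.49 0.79
174 -7.66 0.0
186 -7.66 -0.8
198 -7.49 -1.59
210 -7.16 -2.33
222 -6.69 -2.98
234 -6.09 -3.52
246 -5.39 -3.92
258 -4.63 -4.17
270 -3.83 -4.25
282 -3.03 -4.17
294 -2.26 -3.92
73.5
85.5 -0.79 0.15
97.5 -1.6 0.13
109.5 -2.38 -0.06
121.5 -3.11 -0.41
133.5 -3.74 -0.9
145.5 -4.27 -1.51
157.5 -4.65 -2.22
169.5 -4.88 -2.99
181.5 -4.94 -3.79
193.5 -4.84 -4.59
205.5 -4.57 -5.35
217.5 -4.15 -6.04
229.5 -3.59 -6.62
241.5 -2.93 -7.07
253.5 -2.19 -7.38
265.5 -1.4 -7.53
277.5 -0.59 -7.51
289.5 0.19 -7.32
301.5 0.92 -6.97
313.5 1.56 -6.48
325.5 2.08 -5.87
337.5 2.46 -5.16
349.5 2.69 -4.39
361.5 2.76 -3.59
```

Emit:
{"api": "drive_tool", "payload": {
  "deltas": [0,-0.8,-0.01,0,0,0,0,0,-1.59,-0.2,0,0,0,0,0,-2.32,-0.54,0,0,0,0,0,-2.96,-1.02,0,0,0,0,0,-3.49,-1.63,0,0,0,0,0,-3.88,-2.33,0,0,0,0,0,-4.11,-3.1,0,0,0,0,0,-4.18,-3.9,0,0,0,0,0,-4.09,-4.7,0,0,0,0,0,-3.82,-5.46,0,0,0,0]
}}

```text
time: 2.85
position: [0.4121, 0.2695, 0.0562]
tool_rot: [-0.0, 0.164, 0.986, -0.0]
wrist_force: [0.2, 0.9, 0.5]
gripper_width: 0.0004
```

```bash
python3 - <<'E'
from h import *
s,c=snap('side','d2');print(s['time'],s['position'],s['wrist_force'],s['torque'])
im=c['image'][300:440,280:460,::-1];cv2.imwrite('pics/d2c.png',cv2.resize(im,None,fx=3,fy=3))
E
```

```text
2.85 [0.41210297 0.26953761 0.05624204] [0.18776148 0.88850399 0.4611064 ] [ 0.19988892 -0.00650776 -0.00640923]
```

View pics/d2c.png

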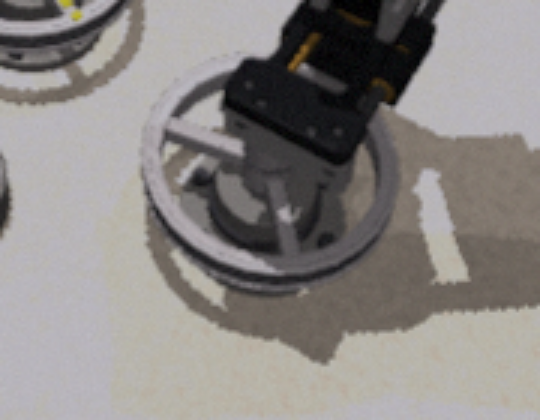

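B's pulley is turning with the finger and the body is staying put. I'll keep going round.

Emit:
{"api": "drive_tool", "payload": {
  "deltas": [0,0.41,-0.69,0,0,0,0,0,0.96,-1.28,0,0,0,0,0,1.62,-1.74,0,0,0,0,0,2.36,-2.06,0,0,0,0,0,3.15,-2.21,0,0,0,0,0,3.95,-2.2,0,0,0,0,0,4.74,-2.02,0,0,0,0,0,5.47,-1.68,0,0,0,0,0,6.11,-1.19,0,0,0,0,0,6.64,-0.58,0,0,0,0]
}}

```text
time: 3.9
position: [0.4792, 0.2649, 0.0564]
tool_rot: [-0.0, 0.164, 0.986, -0.0]
wrist_force: [-0.5, -1.0, -0.1]
gripper_width: 0.0008
```

Emit:
{"api": "drive_tool", "payload": {
  "deltas": [0,0.39,0.7,0,0,0,0,0,0.62,1.47,0,0,0,0,0,0.62,1.47,4,0,0,0,0,0.62,1.47,8,0,0,0]
}}

```text
time: 4.3
position: [0.4841, 0.2799, 0.1363]
tool_rot: [-0.001, 0.164, 0.986, -0.0]
wrist_force: [0.4, 0.3, -0.4]
gripper_width: 0.0005
```

```bash
python3 - <<'E'
from h import *
s,c=snap('side','d3');print(s['time'],s['position'],s['wrist_force'])
im=[c['image']]
for k in range(6): c2=arm.camera('side')
im.append(c2['image']);snap('wrist','w3')
cv2.imwrite('pics/d3c.png',np.hstack([cv2.resize(i[300:420,300:440,::-1],None,fx=2.8,fy=2.8) for i in im]))
E
```

```text
4.3 [0.48410788 0.27993734 0.13630746] [ 0.3587796   0.32857998 -0.38851419]
```

View pics/d3c.png

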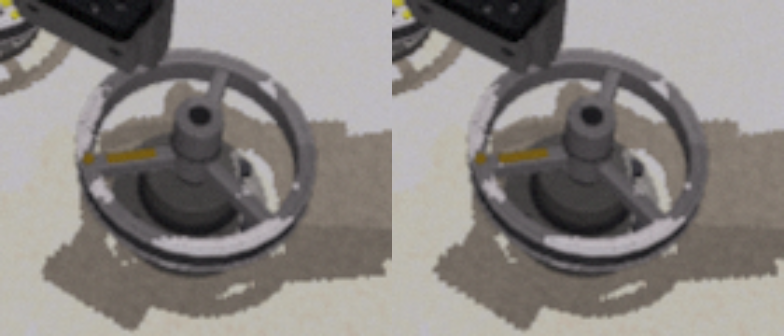

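View pics/w3.png

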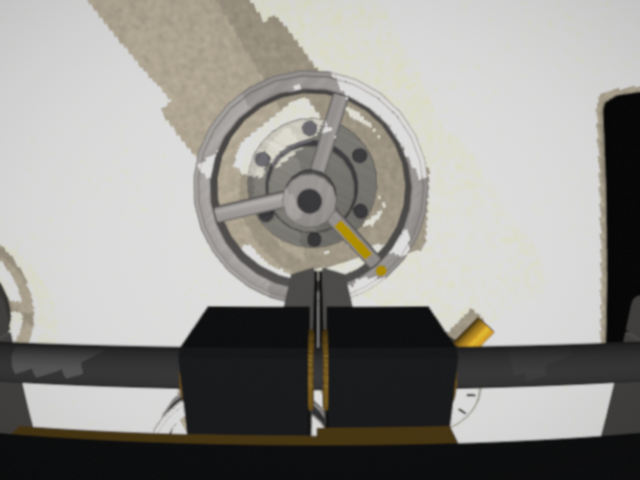

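B has stopped dead: the stripe is at the same pixels 0.3 s apart. I'll measure its angle and hub.

```bash
python3 - <<'E'
from h import *
z=np.load('pics/w3.npz')
h=onz(z,(310,201),.1);y=onz(z,(381,270),.07);print(h,y,np.degrees(np.arctan2(*(y-h)[[1,0]])))
E
```

```text
[0.44837265 0.28583766 0.1       ] [0.50911001 0.31251723 0.07      ] 23.714023419714138
```

B turned about 238° and binds. Next is C.

Emit:
{"api": "drive_tool", "payload": {
  "deltas": [0,0,0,2,0,0,0,0,15.3,-7.3,2,0,0,0,0,15.3,-7.3,2,0,0,0,0,15.3,-7.3,2,0,0,0,0,15.3,-7.3,2,0,0,0,0,15.3,-7.3,2,0,0,0]
}}

```text
time: 5.3
position: [0.6392, 0.2044, 0.1546]
tool_rot: [-0.001, 0.166, 0.986, -0.0]
wrist_force: [-0.9, 0.2, -0.6]
gripper_width: 0.0003
```

```bash
python3 - <<'E'
from h import *
s,c=snap('wrist','w4');print(s['time'],s['position'],s['wrist_force'])
E
```

```text
5.3 [0.63924464 0.20443289 0.15462076] [-0.93679268  0.17563547 -0.58137568]
```

View pics/w4.png

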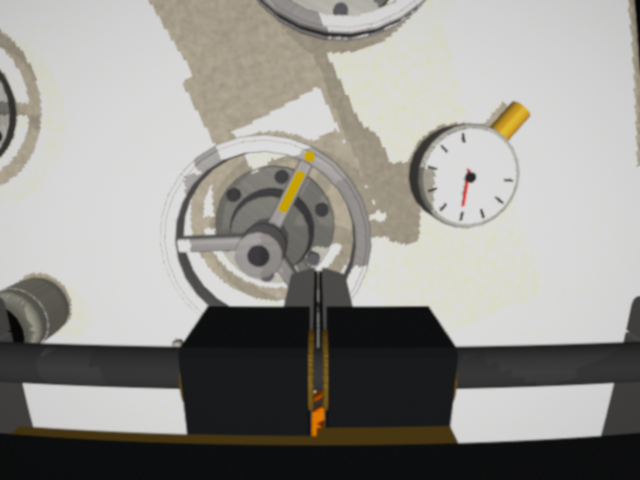

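```bash
python3 - <<'E'
from h import *
z=np.load('pics/w4.npz')
h=onz(z,(259,256),.1);y=onz(z,(310,156),.07);print(h,y,np.degrees(np.arctan2(*(y-h)[[1,0]])))
E
```

```text
[0.62793673 0.16912774 0.1       ] [0.581982   0.21778079 0.07      ] 133.36630383082272
```

Emit:
{"api": "drive_tool", "payload": {
  "deltas": [0,0,0,0,0,0,0,0,0,0,-3,0,0,0,0,0,0,-6,0,0,0,0,0,0,-8,0,0,0,0,0,0,-10,0,0,0,0,0,0,-10,0,0,0]
}}

```text
time: 5.95
position: [0.6339, 0.207, 0.0529]
tool_rot: [-0.003, 0.163, 0.987, -0.001]
wrist_force: [-1.2, 0.2, -0.4]
gripper_width: 0.0003
```

Emit:
{"api": "drive_tool", "payload": {
  "deltas": [0,-0.79,0.15,0.2,0,0,0,0,-1.6,0.13,0.2,0,0,0,0,-2.38,-0.06,0.2,0,0,0,0,-3.11,-0.41,0.2,0,0,0,0,-3.74,-0.9,0.2,0,0,0,0,-4.27,-1.51,0.2,0,0,0,0,-4.65,-2.22,0.2,0,0,0,0,-4.88,-2.99,0.2,0,0,0,0,-4.94,-3.79,0.2,0,0,0,0,-4.84,-4.59,0.2,0,0,0]
}}

```text
time: 6.95
position: [0.5889, 0.1596, 0.058]
tool_rot: [-0.001, 0.164, 0.986, -0.0]
wrist_force: [0.2, 1.5, 0.2]
gripper_width: 0.0006
```

Emit:
{"api": "drive_tool", "payload": {
  "deltas": [0,0.27,-0.76,0,0,0,0,0,0.69,-1.45,0,0,0,0,0,1.25,-2.03,0,0,0,0,0,1.91,-2.48,0,0,0,0,0,2.65,-2.79,0,0,0,0,0,3.44,-2.94,0,0,0,0,0,4.25,-2.92,0,0,0,0,0,5.03,-2.73,0,0,0,0,0,5.76,-2.38,0,0,0,0,0,6.4,-1.89,0,0,0,0]
}}

```text
time: 7.95
position: [0.6543, 0.1417, 0.0585]
tool_rot: [0.0, 0.164, 0.986, -0.0]
wrist_force: [-0.8, -0.4, 1.5]
gripper_width: 0.0007
```

Emit:
{"api": "drive_tool", "payload": {
  "deltas": [0,0.52,0.61,0,0,0,0,0,0.9,1.32,0,0,0,0,0,0.9,1.32,4,0,0,0,0,0.9,1.32,8,0,0,0]
}}

```text
time: 8.35
position: [0.6616, 0.1556, 0.1376]
tool_rot: [-0.001, 0.164, 0.986, -0.0]
wrist_force: [0.2, -0.2, -0.6]
gripper_width: 0.0008
```

```bash
python3 - <<'E'
from h import *
s,c=snap('side','d5');print(s['time'],s['position'],s['wrist_force'])
im=[c['image']]
for k in range(6): c2=arm.camera('side')
im.append(c2['image']);snap('wrist','w5')
cv2.imwrite('pics/d5c.png',np.hstack([cv2.resize(i[230:350,220:360,::-1],None,fx=2.8,fy=2.8) for i in im]))
E
```

```text
8.35 [0.66163448 0.15555225 0.137583  ] [ 0.16592021 -0.23534235 -0.59509783]
```

View pics/d5c.png

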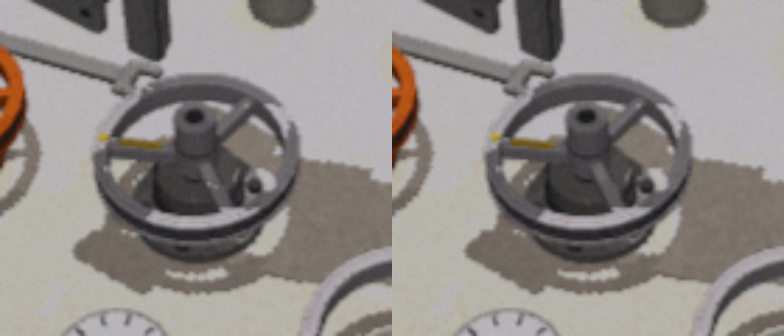

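View pics/w5.png

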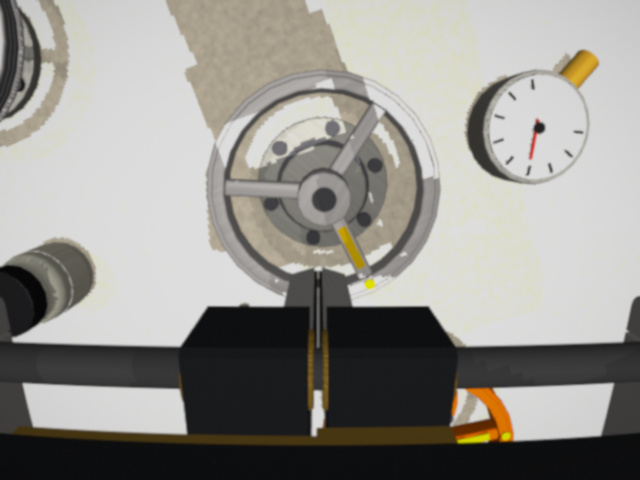

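C's stripe is still too, so C binds. Next is A.

Emit:
{"api": "drive_tool", "payload": {
  "deltas": [0,0,0,2,0,0,0,0,-18,-20.1,2,0,0,0,0,-18,-20.1,2,0,0,0,0,-18,-20.1,2,0,0,0,0,-18,-20.1,2,0,0,0,0,-18,-20.1,2,0,0,0,0,-18,-20.1,2,0,0,0,0,-18,-20.1,2,0,0,0,0,-18,-20.1,2,0,0,0,0,-18,-20.1,2,0,0,0]
}}

```text
time: 9.75
position: [0.483, -0.0456, 0.1582]
tool_rot: [-0.0, 0.164, 0.987, 0.0]
wrist_force: [0.3, 0.1, 0.5]
gripper_width: 0.0002
```

```bash
python3 - <<'E'
from h import *
z=np.load('pics/w5.npz')
h=onz(z,(324,199),.1);y=onz(z,(370,284),.07);print('C',h,y,np.degrees(np.arctan2(*(y-h)[[1,0]])))
s,c=snap('wrist','w6');print(s['time'],s['position'],s['wrist_force'])
E
```

```text
C [0.62743035 0.16900014 0.1       ] [0.69389817 0.17868262 0.07      ] 8.288070482150667
9.75 [ 0.48300843 -0.0455891   0.15816092] [0.27913719 0.11423068 0.51112238]
```

View pics/w6.png

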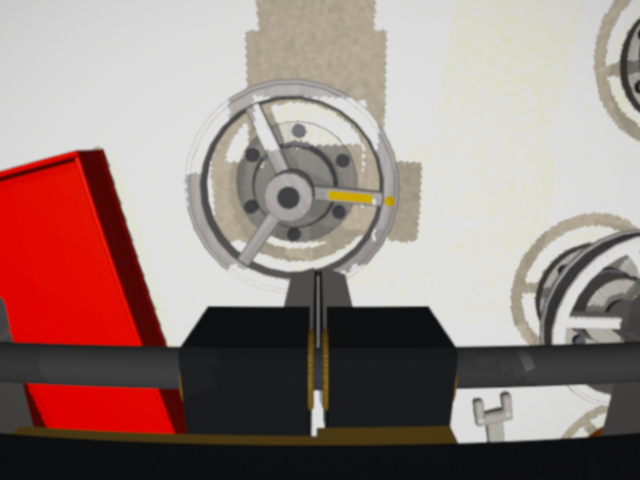

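```bash
python3 - <<'E'
from h import *
z=np.load('pics/w6.npz')
h=onz(z,(289,197),.1);y=onz(z,(390,201),.07);print('A',h,y,np.degrees(np.arctan2(*(y-h)[[1,0]])))
E
```

```text
A [ 0.44410959 -0.05155877  0.1       ] [0.47176281 0.00908883 0.07      ] 65.48865026024663
```

Emit:
{"api": "drive_tool", "payload": {
  "deltas": [0,0,-0.1,-3,0,0,0,0,0,-0.1,-6,0,0,0,0,0,-0.1,-8,0,0,0,0,0,-0.1,-10.2,0,0,0,0,0,-0.1,-10.2,0,0,0]
}}

```text
time: 10.3
position: [0.4805, -0.0457, 0.0534]
tool_rot: [-0.003, 0.163, 0.987, 0.001]
wrist_force: [1.1, 0.6, -0.7]
gripper_width: 0.0006
```

Emit:
{"api": "drive_tool", "payload": {
  "deltas": [0,-0.17,0.79,0.1,0,0,0,0,-0.49,1.52,0.1,0,0,0,0,-0.97,2.17,0.1,0,0,0,0,-1.57,2.71,0.1,0,0,0,0,-2.26,3.11,0.1,0,0,0,0,-3.03,3.36,0.1,0,0,0,0,-3.83,3.45,0.1,0,0,0,0,-4.63,3.36,0.1,0,0,0,0,-5.39,3.11,0.1,0,0,0,0,-6.09,2.71,0.1,0,0,0]
}}

```text
time: 11.3
position: [0.4209, -0.0205, 0.0574]
tool_rot: [-0.0, 0.164, 0.986, -0.0]
wrist_force: [0.3, -0.3, 0.2]
gripper_width: 0.0004
```

Emit:
{"api": "drive_tool", "payload": {
  "deltas": [0,-0.6,-0.54,0,0,0,0,0,-1.07,-1.19,0,0,0,0,0,-1.4,-1.92,0,0,0,0,0,-1.57,-2.71,0,0,0,0,0,-1.57,-3.51,0,0,0,0,0,-1.4,-4.3,0,0,0,0,0,-1.07,-5.04,0,0,0,0,0,-0.6,-5.69,0,0,0,0,0,0,-6.23,0,0,0,0,0,0.7,-6.63,0,0,0,0]
}}

```text
time: 12.3
position: [0.4292, -0.087, 0.0574]
tool_rot: [0.0, 0.164, 0.986, 0.0]
wrist_force: [0.4, 0.2, -0.2]
gripper_width: 0.0007
```

Emit:
{"api": "drive_tool", "payload": {
  "deltas": [0,0.76,-0.25,0,0,0,0,0,1.56,-0.33,0,0,0,0,0,1.56,-0.33,4,0,0,0,0,1.56,-0.33,8,0,0,0]
}}

```text
time: 12.7
position: [0.4436, -0.0891, 0.1371]
tool_rot: [-0.002, 0.164, 0.986, 0.001]
wrist_force: [1.3, 0.5, -0.5]
gripper_width: 0.0004
```

```bash
python3 - <<'E'
from h import *
s,c=snap('side','d7');print(s['time'],s['position'],s['wrist_force'])
im=[c['image']]
for k in range(3): c2=arm.camera('side')
im.append(c2['image']);snap('wrist','w7')
cv2.imwrite('pics/d7c.png',np.hstack([cv2.resize(i[190:280,345:455,::-1],None,fx=3.6,fy=3.6) for i in im]))
E
```

```text
12.7 [ 0.44358605 -0.08906982  0.1371093 ] [ 1.28561542  0.46542161 -0.50042704]
```

View pics/d7c.png

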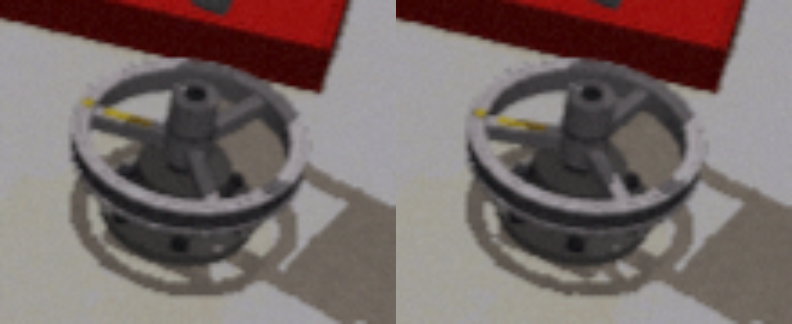

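View pics/w7.png

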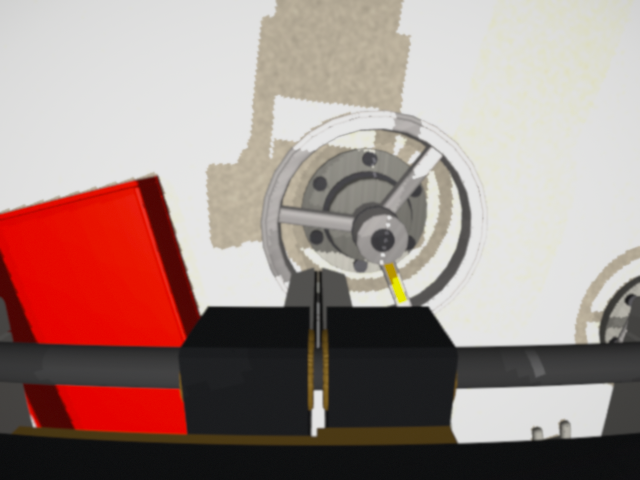

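A was still turning: its stripe advanced about 4–5° in 0.15 s, well past where the finger left it, so it is free. I'll open the gripper and go to B.

Emit:
{"api": "drive_tool", "payload": {
  "deltas": [0,0,0,2,0,0,0,1,0.4,37.5,3,0,0,0,1,0.4,37.5,3,0,0,0,1,0.4,37.5,3,0,0,0,1,0.4,37.5,3,0,0,0,1,0.4,37.5,3,0,0,0,1,0.4,37.5,3,0,0,0,1,0.4,37.5,3,0,0,0,1,0.4,37.5,3,0,0,0,1,0.4,37.5,3,0,0,0]
}}

```text
time: 13.95
position: [0.4467, 0.2875, 0.1654]
tool_rot: [-0.002, 0.162, 0.987, -0.001]
wrist_force: [-0.3, -0.9, 0.0]
gripper_width: 0.0687
```

Emit:
{"api": "drive_tool", "payload": {
  "deltas": [1,0,0,0,0,0,0,1,0,0,0,0,0,0]
}}

```text
time: 14.15
position: [0.4477, 0.284, 0.1663]
tool_rot: [-0.001, 0.165, 0.986, -0.001]
wrist_force: [0.3, -0.4, -0.4]
gripper_width: 0.0848
```

```bash
python3 - <<'E'
from h import *
s,c=snap('side','d8');snap('wrist','w8');print(s['time'],s['position'],s['wrist_force'],s['gripper_width'])
E
```

```text
14.15 [0.44774295 0.28403537 0.16631044] [ 0.26954217 -0.41990775 -0.42869862] 0.08475128318050826
```

View pics/d8.png

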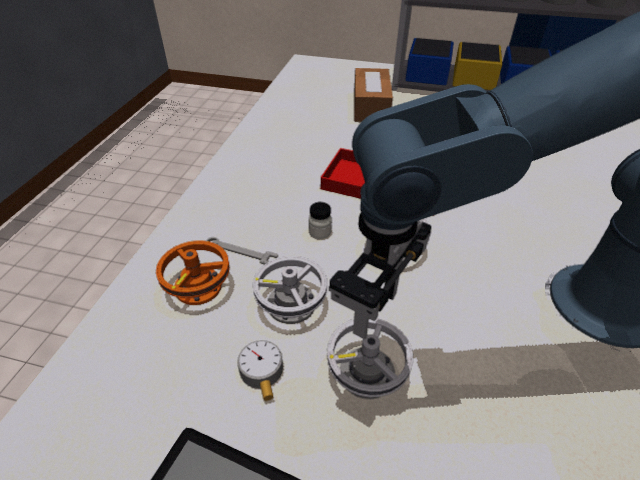

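View pics/w8.png

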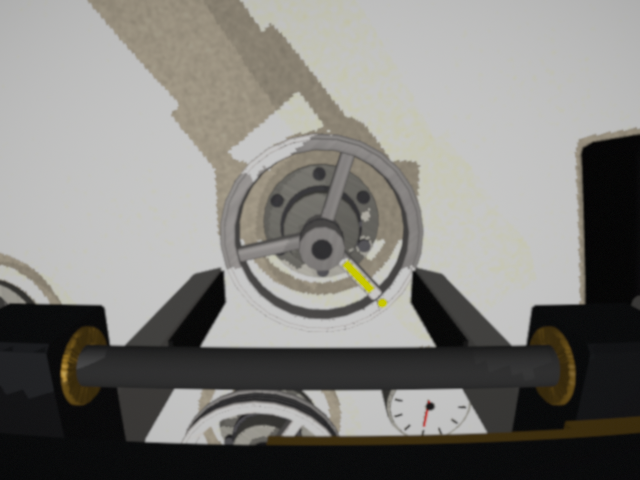

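B's hub, at (322,249), is centred between the fingers. B's and C's stripes are where I left them. I'll descend and grip B.

Emit:
{"api": "drive_tool", "payload": {
  "deltas": [1,0,0,-3,0,0,0,1,0,0,-6,0,0,0,1,0,0,-8,0,0,0,1,0,0,-9,0,0,0,1,0,0,-9.2,0,0,0,1,0,0,-9.2,0,0,0]
}}

```text
time: 14.85
position: [0.4488, 0.285, 0.0761]
tool_rot: [0.0, 0.164, 0.986, 0.0]
wrist_force: [0.5, 0.3, -0.3]
gripper_width: 0.0939
```

Emit:
{"api": "drive_tool", "payload": {
  "deltas": [0.2,0,0,0,0,0,0,0.2,0,0,0,0,0,0,0.2,0,0,0,0,0,0,0.2,0,0,0,0,0,0,0.2,0,0,0,0,0,0,0.2,0,0,0,0,0,0,0.2,0,0,0,0,0,0,0.2,0,0,0,0,0,0],
  "force": 40
}}

```text
time: 15.65
position: [0.4482, 0.2852, 0.0754]
tool_rot: [-0.0, 0.164, 0.986, -0.0]
wrist_force: [0.2, -0.3, -0.1]
gripper_width: 0.033
```

Not quite closed onto the 30 mm hub yet; I'll finish the grip, then lift slowly.

Emit:
{"api": "drive_tool", "payload": {
  "deltas": [0,0,0,0,0,0,0,0,0,0,0,0,0,0,0,0,0,0,0,0,0,0,0,0,0,0,0,0,0,0,0,1,0,0,0,0,0,0,2.5,0,0,0,0,0,0,5,0,0,0,0,0,0,8,0,0,0]
}}

```text
time: 16.45
position: [0.4462, 0.284, 0.1547]
tool_rot: [-0.002, 0.164, 0.986, -0.002]
wrist_force: [-0.1, -0.3, -8.2]
gripper_width: 0.0294
```

Emit:
{"api": "drive_tool", "payload": {
  "deltas": [0,0,0,3,0,0,0,0,0,0,6,0,0,0,0,0,-3,6,0,0,0,0,0,-7,6,0,0,0,0,0,-12,6,0,0,0,0,0,-17,6,0,0,0,0,0,-22,6,0,0,0,0,-0.5,-27,6,0,0,0,0,-1,-32,6,0,0,0,0,-1.5,-37,6,0,0,0]
}}

```text
time: 17.45
position: [0.4315, -0.0857, 0.2153]
tool_rot: [-0.001, 0.164, 0.986, -0.0]
wrist_force: [1.5, -2.2, -8.2]
gripper_width: 0.029
```

Emit:
{"api": "drive_tool", "payload": {
  "deltas": [0,0,-5,0,0,0,0,0,0,-10,0,0,0,0,0,0,-14,0,0,0,0,0,0,-17,0,0,0,0,0,0,-19,0,0,0,0,0,0,-20,0,0,0,0,0,0,-20,0,0,0,0,0,0,-20,0,0,0,0]
}}

```text
time: 18.25
position: [0.4332, -0.2826, 0.2152]
tool_rot: [-0.0, 0.164, 0.987, 0.001]
wrist_force: [-0.4, 0.4, -8.6]
gripper_width: 0.0292
```

```bash
python3 - <<'E'
from h import *
s,c=snap('scene','s9');snap('side','d9');print(s['time'],s['position'],s['wrist_force'],s['gripper_width'])
E
```

```text
18.25 [ 0.43320008 -0.28264967  0.21517752] [-0.35338497  0.40666037 -8.57161339] 0.029187248862947848
```

View pics/s9.png

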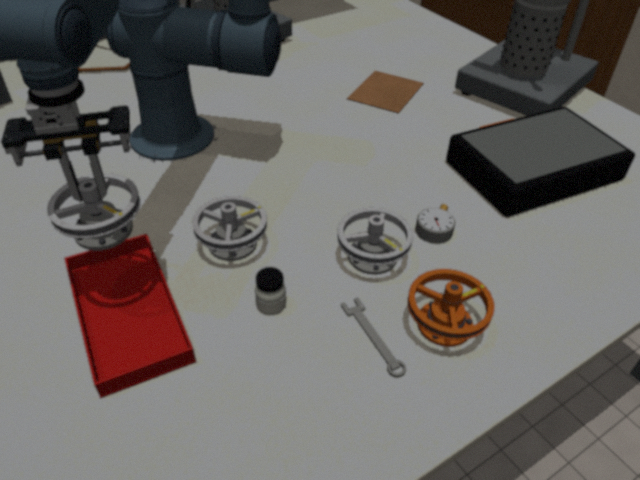

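View pics/d9.png

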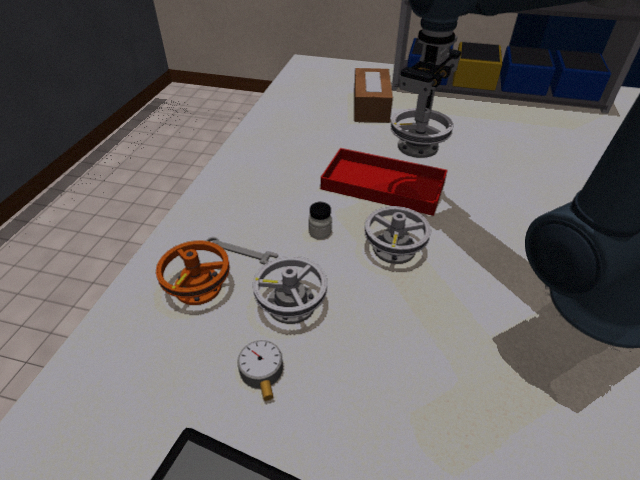

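The drive hangs upright over the near end of the tray. A's stripe has moved on since the last look, which confirms it spins freely. I'll lower B gently.

Emit:
{"api": "drive_tool", "payload": {
  "deltas": [0,0,-0.2,-3,0,0,0,0,0,-0.2,-6,0,0,0,0,0,-0.2,-9,0,0,0,0,0,-0.2,-11,0,0,0,0,0,-0.2,-12.2,0,0,0,0,0,-0.2,-12.7,0,0,0,0,0,-0.2,-13,0,0,0,0,0,-0.2,-13.2,0,0,0,0,0,-0.2,-13.3,0,0,0,0,0,-0.2,-13.3,0,0,0]
}}

```text
time: 19.35
position: [0.4336, -0.2864, 0.0831]
tool_rot: [0.0, 0.164, 0.986, -0.0]
wrist_force: [-0.0, 0.1, -8.2]
gripper_width: 0.0293
```

Emit:
{"api": "drive_tool", "payload": {
  "deltas": [0,0,0,-0.1,0,0,0,0,0,0,-0.2,0,0,0,0,0,0,-0.2,0,0,0]
}}

```text
time: 19.65
position: [0.4336, -0.2863, 0.0812]
tool_rot: [0.0, 0.164, 0.986, -0.0]
wrist_force: [-0.9, 1.7, -3.6]
gripper_width: 0.0293
```

Touching down: the force has dropped to −3.6 N. A little more, then release slowly.

Emit:
{"api": "drive_tool", "payload": {
  "deltas": [0,0,0,-0.1,0,0,0,0,0,0,-0.1,0,0,0]
}}

```text
time: 19.85
position: [0.4338, -0.2863, 0.0811]
tool_rot: [0.0, 0.164, 0.986, -0.0]
wrist_force: [-2.5, 4.2, 4.4]
gripper_width: 0.0291
```

Emit:
{"api": "drive_tool", "payload": {
  "deltas": [0.5,0,0,0,0,0,0,0.7,0,0,0,0,0,0,1,0,0,0,0,0,0,1,0,0,0,0,0,0,1,0,0,0,0,0,0,1,0,0,1,0,0,0,1,0,0,3,0,0,0,1,0,0,6,0,0,0,1,0,0,9,0,0,0,1,0,0,9,0,0,0]
}}

```text
time: 20.85
position: [0.4356, -0.2884, 0.175]
tool_rot: [0.004, 0.164, 0.986, -0.003]
wrist_force: [0.4, -0.6, -0.4]
gripper_width: 0.0943
```

```bash
python3 - <<'E'
from h import *
s,c=snap('side','d10');snap('wrist','w10');print(s['time'],s['position'],s['wrist_force'],s['gripper_width'])
cv2.imwrite('pics/d10c.png',cv2.resize(c['image'][100:280,220:490,::-1],None,fx=2.9,fy=2.9))
E
```

```text
20.85 [ 0.43555985 -0.28838232  0.17499914] [ 0.39074419 -0.62998391 -0.35810418] 0.09426380935195455
```

View pics/d10c.png

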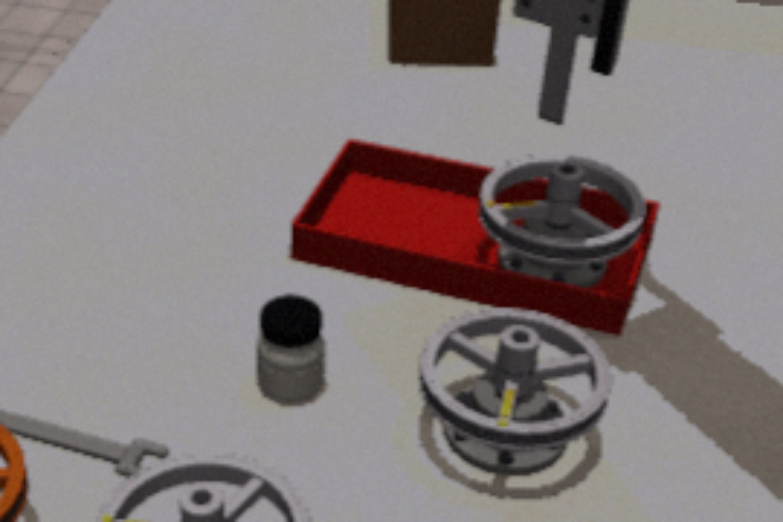

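View pics/w10.png

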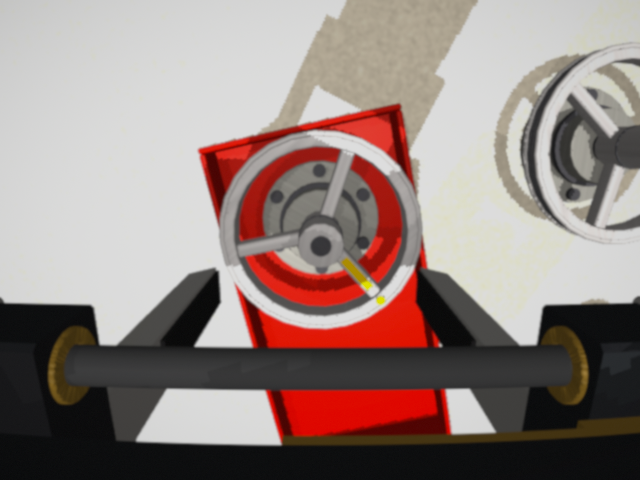

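B stands upright and flat inside the near half of the tray. Now C.

Emit:
{"api": "drive_tool", "payload": {
  "deltas": [1,19.3,45.6,0,0,0,0,1,19.3,45.6,0,0,0,0,1,19.3,45.6,0,0,0,0,1,19.3,45.6,0,0,0,0,1,19.3,45.6,0,0,0,0,1,19.3,45.6,0,0,0,0,1,19.3,45.6,0,0,0,0,1,19.3,45.6,0,0,0,0,1,19.3,45.6,0,0,0,0,1,19.3,45.6,0,0,0,0]
}}

```text
time: 21.95
position: [0.6256, 0.1722, 0.1672]
tool_rot: [-0.002, 0.164, 0.986, -0.0]
wrist_force: [1.2, -0.2, -0.9]
gripper_width: 0.0938
```

Emit:
{"api": "drive_tool", "payload": {
  "deltas": [1,0,0,0,0,0,0,1,0,0,0,0,0,0,1,0,0,0,0,0,0]
}}

```text
time: 22.25
position: [0.6254, 0.169, 0.1681]
tool_rot: [-0.001, 0.165, 0.986, -0.0]
wrist_force: [0.5, -0.9, 0.2]
gripper_width: 0.0942
```

```bash
python3 - <<'E'
from h import *
s,c=snap('wrist','w11');print(s['time'],s['position'],s['wrist_force'],s['gripper_width'])
E
```

```text
22.25 [0.62535484 0.1689611  0.16809603] [ 0.46306762 -0.87356001  0.20236001] 0.0942323463543917
```

View pics/w11.png

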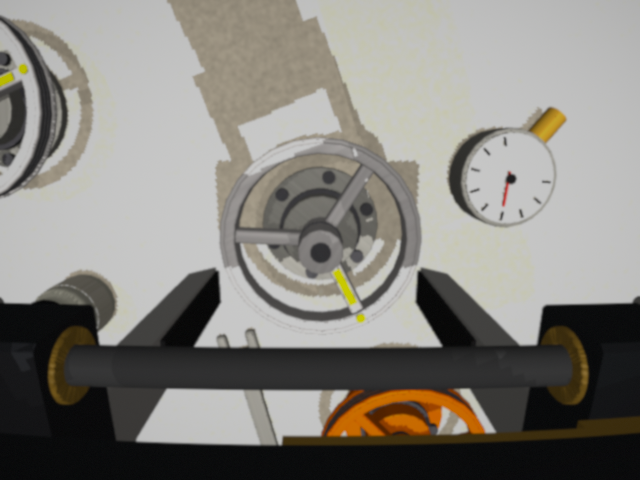

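Emit:
{"api": "drive_tool", "payload": {
  "deltas": [1,0.1,0,-3,0,0,0,1,0.1,0,-6,0,0,0,1,0.1,0,-8,0,0,0,1,0.1,0,-9.2,0,0,0,1,0.1,0,-9.3,0,0,0,1,0.1,0,-9.3,0,0,0]
}}

```text
time: 22.9
position: [0.6277, 0.1694, 0.0773]
tool_rot: [0.0, 0.165, 0.986, 0.0]
wrist_force: [0.7, 0.1, 0.6]
gripper_width: 0.0936
```

Emit:
{"api": "drive_tool", "payload": {
  "deltas": [0.2,0,0,0,0,0,0,0.2,0,0,0,0,0,0,0.2,0,0,0,0,0,0,0.2,0,0,0,0,0,0,0.2,0,0,0,0,0,0,0.2,0,0,0,0,0,0,0.2,0,0,0,0,0,0,0.2,0,0,0,0,0,0,0,0,0,0,0,0,0,0,0,0,0,0,0,0],
  "force": 40
}}

```text
time: 23.9
position: [0.6272, 0.1699, 0.0764]
tool_rot: [-0.0, 0.164, 0.986, -0.0]
wrist_force: [0.3, -0.8, -0.1]
gripper_width: 0.0293
```

Emit:
{"api": "drive_tool", "payload": {
  "deltas": [0,0,0,0,0,0,0,0,0,0,0,0,0,0,0,0,0,1,0,0,0,0,0,0,2.5,0,0,0,0,0,0,5,0,0,0,0,0,0,8,0,0,0]
}}

```text
time: 24.5
position: [0.6256, 0.1698, 0.1558]
tool_rot: [-0.002, 0.164, 0.986, -0.001]
wrist_force: [1.0, -0.0, -8.8]
gripper_width: 0.0292
```

Emit:
{"api": "drive_tool", "payload": {
  "deltas": [0,0,0,3,0,0,0,0,0,0,6,0,0,0,0,0,-3,6,0,0,0,0,0,-7,6,0,0,0,0,0,-12,6,0,0,0,0,0,-17,6,0,0,0,0,-0.7,-22,6,0,0,0,0,-1.5,-27,6,0,0,0,0,-2.4,-31,6,0,0,0,0,-3.2,-35,6,0,0,0]
}}

```text
time: 25.5
position: [0.594, -0.1817, 0.2165]
tool_rot: [-0.001, 0.164, 0.986, 0.0]
wrist_force: [1.1, 0.7, -7.9]
gripper_width: 0.0292
```

Emit:
{"api": "drive_tool", "payload": {
  "deltas": [0,-0.5,-4,0,0,0,0,0,-0.5,-7.5,0,0,0,0,0,-0.5,-10,0,0,0,0,0,-0.5,-11.8,0,0,0,0,0,-0.5,-12.5,0,0,0,0,0,-0.5,-12.5,0,0,0,0,0,-0.5,-12.5,0,0,0,0]
}}

```text
time: 26.2
position: [0.5904, -0.3037, 0.2163]
tool_rot: [-0.0, 0.164, 0.987, 0.001]
wrist_force: [0.3, -0.7, -7.4]
gripper_width: 0.0295
```

```bash
python3 - <<'E'
from h import *
s,c=snap('side','d12');print(s['time'],s['position'],s['wrist_force'],s['gripper_width'])
cv2.imwrite('pics/d12c.png',cv2.resize(c['image'][40:280,220:490,::-1],None,fx=2.4,fy=2.4))
E
```

```text
26.2 [ 0.5903602  -0.30371536  0.21627376] [ 0.25119674 -0.72539811 -7.40982199] 0.029456749661810847
```

View pics/d12c.png

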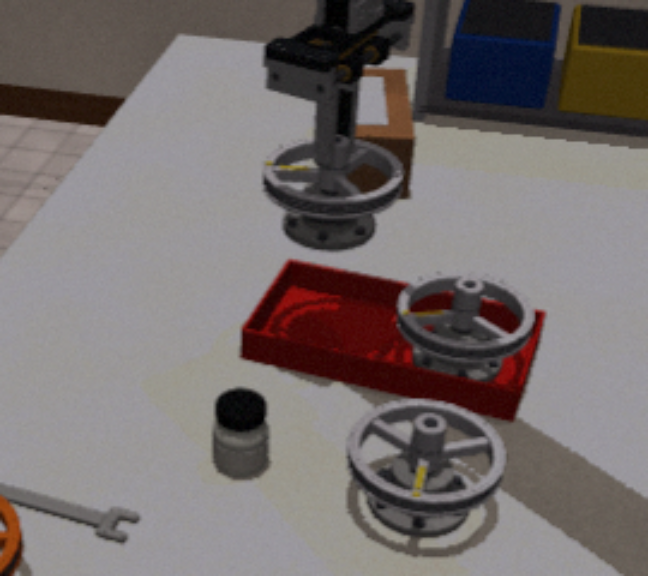

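```bash
python3 - <<'E'
from h import *
z=np.load('pics/d0.npz')
for p in((356,121),(391,121)):print(onz(z,p,0))
E
```

```text
[ 0.64735618 -0.63198841  0.        ]
[ 0.53427388 -0.66160944  0.        ]
```

Emit:
{"api": "drive_tool", "payload": {
  "deltas": [0,0,-0.1,-3,0,0,0,0,0,-0.1,-6,0,0,0,0,0,-0.1,-9,0,0,0,0,0,-0.1,-11,0,0,0,0,0,-0.1,-12.2,0,0,0,0,0,-0.1,-12.7,0,0,0,0,0,-0.1,-13,0,0,0,0,0,-0.1,-13.2,0,0,0,0,0,-0.1,-13.3,0,0,0,0,0,-0.1,-13.3,0,0,0]
}}

```text
time: 27.25
position: [0.5906, -0.3064, 0.0842]
tool_rot: [0.001, 0.164, 0.986, -0.0]
wrist_force: [-0.2, -0.2, -8.0]
gripper_width: 0.0293
```

Emit:
{"api": "drive_tool", "payload": {
  "deltas": [0,0,0,-0.1,0,0,0,0,0,0,-0.2,0,0,0,0,0,0,-0.2,0,0,0]
}}

```text
time: 27.55
position: [0.5905, -0.3062, 0.0818]
tool_rot: [0.0, 0.164, 0.986, -0.0]
wrist_force: [0.4, 0.7, -6.2]
gripper_width: 0.0288
```

Emit:
{"api": "drive_tool", "payload": {
  "deltas": [0,0,0,-0.1,0,0,0,0,0,0,-0.1,0,0,0]
}}

```text
time: 27.75
position: [0.5908, -0.3062, 0.0817]
tool_rot: [0.0, 0.164, 0.986, -0.0]
wrist_force: [-1.7, 4.2, -0.1]
gripper_width: 0.0291
```

Emit:
{"api": "drive_tool", "payload": {
  "deltas": [0.5,0,0,0,0,0,0,0.7,0,0,0,0,0,0,1,0,0,0,0,0,0,1,0,0,0,0,0,0,1,0,0,0,0,0,0,1,0,0,1,0,0,0,1,0,0,4,0,0,0,1,0,0,8,0,0,0,1,0,0,12,0,0,0,1,0,0,16,0,0,0]
}}

```text
time: 28.75
position: [0.5902, -0.306, 0.2429]
tool_rot: [0.0, 0.164, 0.986, -0.0]
wrist_force: [0.4, -0.6, 0.4]
gripper_width: 0.0941
```

```bash
python3 - <<'E'
from h import *
s,c=snap('side','d13');_,c2=snap('scene','s13');print(s['time'],s['position'],s['wrist_force'],s['gripper_width'])
cv2.imwrite('pics/d13c.png',cv2.resize(c['image'][100:280,220:490,::-1],None,fx=2.9,fy=2.9))
E
```

```text
28.75 [ 0.59020453 -0.30601137  0.24293811] [ 0.37719435 -0.61407557  0.41067839] 0.09407499309604853
```

View pics/d13c.png

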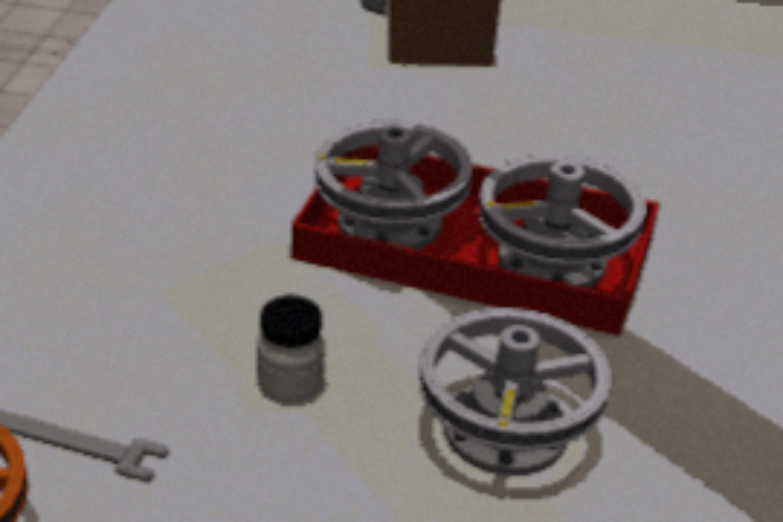

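View pics/s13.png

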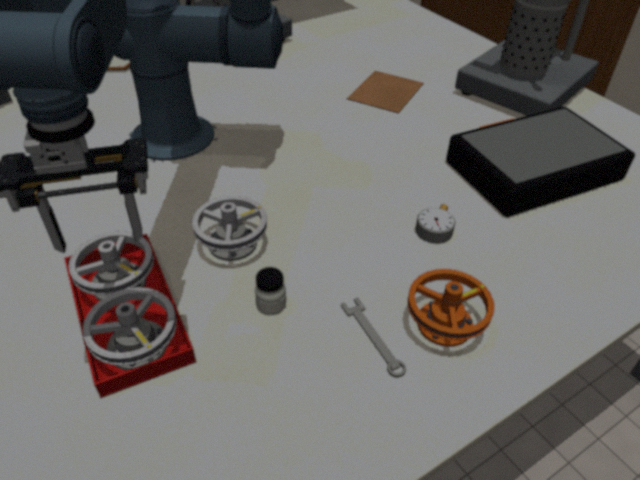

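Both rejects stand upright on the tray floor. A is still in its place, and the jar, gauge, wrench and orange look-alike haven't moved. The gripper is clear, so I'm handing in.

```bash
python3 -c "
from workcell import arm
print(arm.hand_in())"
```

```text
the job is handed in; nothing more can be done
None
```

I turned all three pulleys with a fingertip, found that two bind, and set those two in the red reject tray. I handed the job in at about 29 s of the 72 s allowed. I found the heads by position only, so I can't say which is drive_a, drive_b or drive_c.

| Head (first position) | Turn | Behaviour | Outcome |
|---|---|---|---|
| x 0.448, y 0.286 | about 238° | stopped dead, so it binds | lifted by its hub, set down in the near half of the tray |
| x 0.627, y 0.169 | about 235° | stopped dead, so it binds | lifted by its hub, set down in the far half of the tray |
| x 0.444, y −0.051 | over half a turn, pushed then coasting; final angle not measured | kept turning after the finger left, so it spins freely | left standing where it was |

- **Last pictures:** both rejects were upright on the tray floor with a gap between their pulleys. The free head was still in its place, and the jar, gauge, wrench and orange look-alike had not visibly moved. The gripper was clear of everything.
- **Forces:** the largest wrist force I read was about 9 N, which was the weight of a lifted head. At each set-down the force in any one direction stayed under 5 N.
- **Checks:** none failed. My position measurements from the different cameras agreed to within about 5 mm.

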